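Lift the laden tray out of the supply box and hold it level

TASK

Open the supply box by swinging its lid back past upright so that it stays open, then take the tray inside by its handle and lift it straight up out of the box, gently and level, without wedging it and without spilling or losing any of the things in it. Finish while still holding it: keep the tray steady and level above the box, its underside at least 10 cm above the box's rim, so that a colleague can reach the tape rolls underneath; leave the other things on the table where they are.

Things in the scene. Friction and masses are not known exactly. Their poses are not given: they have to be found in the camera images.
- supply_box: Open-topped black plastic box on the table, does not shift: 190 (x) x 330 (y) mm, rim 122 mm above the table, walls 4 mm. Origin: centre of its underside; -x is its front (lid's lip, toward the robot), y runs along its length, parallel to the lid's hinge. Ledges inside its short ends, 58 mm above the table, carry the tray; tape rolls lie beneath.
- lid (a joint): Angle of the box's grey lid, rad: 0 shut, 1.57 upright, stop at 1.9. Shallow shell 194 x 334 mm, 18 mm deep, 0.3 kg, hinged along the box's back (+x) rim, opens up and back. Not latched; may start up to 0.2 rad ajar. Its stiff hinge (about 0.5 N m) leaves it at any angle where it is let go. The tray clears it only past upright.
- lid_lip (a point): Grip point on the lid's lifting lip, a block 36 mm wide (along box y), 12 mm thick, standing 34 mm out from the middle of the lid's front edge; point at mid-thickness, 22 mm out. Lid shut: it lies 216 mm before (box -x) and 9 mm above lid_hinge, about which it circles. Pinched across its width it can turn between the pads, so the gripper may keep pointing down.
- lid_hinge (a point): Middle of the lid's hinge axis, on the box's back rim, 123 mm above the table; the axis runs along the box's y. Its frame turns with the lid.
- tray: Grey lift-out tray seated in the box under the lid, 174 (x) x 314 (y) mm, walls 34 mm high, 0.35 kg empty, 0.67 to 0.83 kg laden; 4 mm play all round. Axes as the box's. Origin: centre of its underside, 58 mm above the table while seated. A full-width bay 81 mm long at each end (y); between them a middle part split by a low wall under the handle.
- tray_bar (a point): Centre of the tray's fixed handle: straight bar along the tray's y, 12 mm thick (x), 16 mm high, 116 mm free between its two posts; 56 mm above the tray's underside (114 mm above the table while seated), within 30 mm of the laden tray's balance point. Things beside it reach at most 27 mm above the tray's underside. A grip of 40 N is ample.
- tray_base (a point): Centre of the tray's underside (same point as the tray's origin).
- label_roll: Roll of blank white labels, 69 mm across, 60 mm tall, 0.12 to 0.28 kg, standing in one of the tray's end bays (either one). Origin: centre of its underside.
- rubber: Eraser, 23 x 42 x 13 mm, 0.02 kg, lying in the front middle compartment of the tray. Origin: centre of its underside.
- tray_staples: Small green carton of staples, 38 x 75 x 24 mm, 0.07 kg, lying in the rear middle compartment of the tray. Origin: centre of its underside.
- parcel_small: Small brown cardboard parcel, 65 x 89 x 63 mm, loose on the table; bystander. Origin: centre of its underside.
- calculator: Flat grey calculator, 119 x 69 x 18 mm, 0.11 kg, lying crosswise in the other end bay. Origin: centre of its underside.
- tape_measure: Yellow pocket tape measure, 34 x 101 x 64 mm, loose on the table; bystander. Origin: near the centre of its underside.
- wood_stamp: Wooden hand stamp with a turned knob, 64 x 32 x 78 mm, loose on the table; bystander. Origin: centre of its underside.

How it is judged:
By the outcome, as a careful person would: the job done as asked, in the order asked, and still so for the second after the job is handed in, while the arm keeps its last pose, push and grip.
It also fails if it takes over 58 s, if anything falls off the work surface, if the arm or the gripper's body presses on something with over 40 N, if the wrist force passes 120 N, or if a joint passes its speed limit or range.

ROBOT

A 7-joint arm with a two-finger parallel gripper is mounted at the origin on a cart in front of the work surface, level with it; the furniture and walls round the work are solid. World frame = base frame: x ahead of the robot, y to its left, z up, the work surface at z = 0. Lengths are in m, angles in degrees, forces in N, time in s.
With the tool pointing down it reaches from about 0.425 to 0.875 m from the base axis. Payload 4.7 kg.
Tool frame: the origin (TCP) lies on the centre line of the jaws, within the pads' length; the fingertips stand ahead of it and the grasp point (between the pads) lies 2 mm behind it (env.tip_reach is the x of the fingertips in the tool frame, in m); x points along the fingers, z is the direction in which the jaws open and shut, and the axes are right-handed (so a half turn about x gives the same grasp; the last joint's range is limited). The gripper opens to 87 mm and grips with 3 to 60 N. Pads are 19 mm wide; open, the fingers measure 117 mm over their backs; the gripper's body (75 mm by 190 mm) begins 51 mm behind the grasp point.
Start: joints at [73.803, 18.392, -4.016, 83.108, 1.295, 78.541, -3.26], TCP at [0.19, -0.622, 0.24] pointing down, gripper open.
Joint ranges: [-163.93, 163.93], [-17.29, 119.83], [-79.2, 71.16], [3.27, 140.29], [-89.18, 269.18], [5.43, 117.66], [-154.24, 154.24]. Speed limits (degrees/s): [147.25, 147.25, 180, 180, 180, 180, 180].

INTERFACE

Orientations are given as [roll, pitch, yaw] about the fixed x, y, z axes, in that order (R = Rz(yaw) Ry(pitch) Rx(roll)).
In Python, from cell import telemetry, optics, env, models gives the robot as it stands.
- The arm moves only by the shell command python3 -m pendant 'ROWS' [FORCE]. ROWS is JSON, a list of rows, each a list of 3 entries, a list of its own where there are three numbers: the finger opening in mm, from 0 to 87, then the shift along the tool's x, y, z in mm, then the turn, a rotation vector about the tool's x, y, z in rad. A call has 1 to 10 rows; each row is the pose to reach, as a shift and turn from the pose commanded when the call began, along the tool's axes at that moment; what a row does not reach only later rows make up. A row lasts 1/12 s, in which the tool goes at most 41.7 mm and 7.16 degrees, less where a joint would pass 70% of its speed; a pose out of reach is approached as far as the arm can. A call with a gripper value outside its range is refused whole. The fingers move at their own pace and stop on an object; FORCE is the grip in N (left out, the last holds). Time passes only in rows, so rows that repeat a pose let the fingers close. It gives the time, the measured TCP pose, the force and the opening at its end, in the units of the state.
- telemetry.get_obs(): the state, without advancing time (a new reading comes with each control period).
- optics.read_camera(name): name is "scene" or "side" or "wrist"; returns a dict with "image" (384x512x3 uint8, blue, green, red), "range_z" (384x512 float32, m along the optical axis (not along the pixel's ray), 0 where there is no reading), "fx", "fy", "cx", "cy" (pixels), "k1" (the pictures are not rectified: a ray, as slopes to the right and down, at radius r is drawn at 1 + k1 r^2 times it, then the intrinsics apply), "cam_to_world" (4x4, takes a point from camera to world coordinates). Camera axes: x right, y up, looking along -z (the intrinsics and any distortion apply to the point x, -y, -z); pixel columns grow to the right and rows downward; lengths in m; the calibration is good to about 2 mm. A picture is of the moment at which its call begins.
- env.sign_off(): hands the job in, once; it reports no verdict.
Trained networks look in the newest picture that a camera, given by its name, has taken for a name from the list of things; names that differ only in an ending like _2 or _b are one class to them, and where a whole thing is asked for, a point or a joint stands for the part that bears it (a point fixed in the world has none). Each returns a list of dicts, best first, with "confidence" (0 to 1); they miss things now and then, are a little off and sometimes report something else, mostly with a low value. They report only what shows in the picture. A call takes as long as a camera call.
- models.masks_of(camera, label): "pixels" (384x512 bool, what is visible of it) and "extent" ([left, top, right, bottom] as shares, 0 to 1, of the picture: columns of its width, rows of its height, round what is visible of it).
- models.landmark_of(camera, label): "centre" ([row, column] as shares, 0 to 1, of the picture: columns of its width, rows of its height: a listed point, or the origin of a listed thing).
The state is a dict: "time_s": time; "qpos": joint angles; "joint_velocities": joint speeds; "effort": joint torques, N m; "tool_pos": TCP position; "tool_rot": TCP orientation; "force": force on the tool from outside, world axes, zero at the start; "wrist_torque": the same for the moment, N m; "grip_width": finger opening in m.
Only numpy, scipy, OpenCV 4.12 (cv2) and the standard library are available. Lean on these libraries where they do the work, as an engineer would, in place of code of your own. Each camera call takes 0.05 s, during which the arm holds its last target.

## Working session

There is one attempt and no reset: what is moved stays moved. The work goes in short steps, Python scripts to look and compute and a shell command to move; the robot and the scene stay as the last step left them, time stands still between calls to the robot, and variables do not carry over. Pictures are saved under pics/ and viewed, and the job is handed in when it is done.

```bash
ls; mkdir -p pics; python3 - <<'E'
from cell import telemetry, optics, env, models
import cv2
o=telemetry.get_obs();print(o);print(env.tip_reach)
for c in ["scene","side"]:
    r=optics.read_camera(c);cv2.imwrite(f"pics/{c}0.png",r["image"]);print(c,r["fx"],r["k1"],r["cam_to_world"])
    for l in ["supply_box","lid_lip","lid_hinge"]:
        print(l,[(round(d["confidence"],2),d["centre"]) for d in models.landmark_of(c,l)][:3])
E
```

```text
pics
{'time_s': 0.0, 'qpos': array([73.80325706, 18.43774003, -4.01506924, 83.17423461,  1.29486138,
       78.54142463, -3.26180564]), 'joint_velocities': array([ 0.01619129,  0.07169182,  0.00943777,  0.09364508,  0.07120703,
        0.18931328, -0.00609626]), 'effort': array([-4.22207868e-04, -4.91284204e+01, -4.04277295e-01, -3.12526238e+01,
       -6.41124928e-02,  4.37833916e-02,  1.97041340e-04]), 'tool_pos': array([ 0.18988812, -0.62110084,  0.23848223]), 'tool_rot': array([-176.93208911,   89.89167927,  110.07211664]), 'force': array([-0.58090167, -1.05188739, -0.82561618]), 'wrist_torque': array([-0.01528884, -0.00335016,  0.01966454]), 'grip_width': 0.0872983074251652}
0.017
scene 361.24978814004106 -0.10266530443997644 [[-0.62896994  0.54649482 -0.55293782  0.04280286]
 [-0.77727519 -0.4278711   0.46126956  0.45597759]
 [ 0.01549532  0.71990953  0.69389492  0.77316078]
 [ 0.          0.          0.          1.        ]]
supply_box [(0.98, [0.5732, 0.4824])]
lid_lip [(0.61, [0.5443, 0.5379])]
lid_hinge [(0.71, [0.4401, 0.4434])]
side 411.1767849234881 -0.10315994816867967 [[-0.81302346  0.35388366 -0.46234101  0.02023956]
 [-0.58207691 -0.47576592  0.65941888  0.81863543]
 [ 0.01339147  0.80524104  0.59279636  0.81492958]
 [ 0.          0.          0.          1.        ]]
supply_box [(0.73, [0.5896, 0.4805]), (0.22, [0.4771, 0.6641])]
lid_lip [(0.73, [0.5203, 0.5539])]
lid_hinge [(0.69, [0.4776, 0.4396])]
```

View pics/scene0.png

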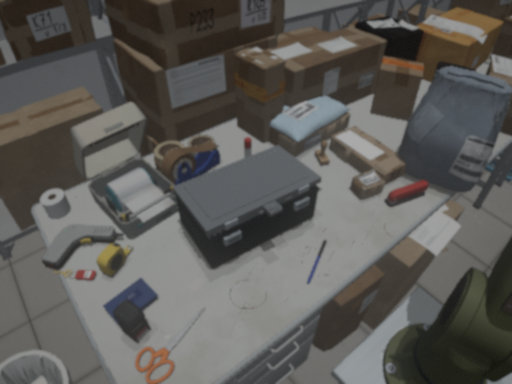

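View pics/side0.png

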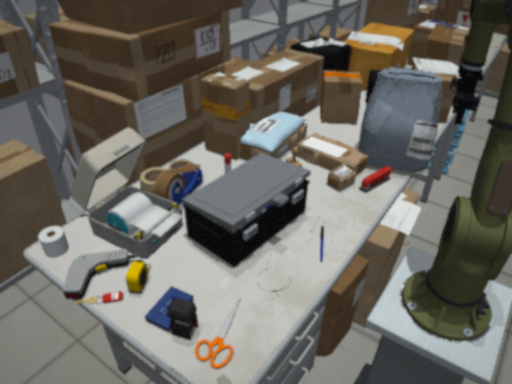

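The scene view shows the black box with its grey lid at about (250,205), nearly shut, and the lip near (275,209). In the side view the box is at about (247,205). Next I'll measure the lid with depth.

```bash
cat > h.py <<'E'
from cell import telemetry, optics, env, models
import cv2, numpy as np
from scipy.spatial.transform import Rotation as R
def pix2slope(r,u,v):
    K=np.array([[r["fx"],0,r["cx"]],[0,r["fy"],r["cy"]],[0,0,1.]])
    p=np.stack([np.ravel(u),np.ravel(v)],-1).astype(float)[:,None]
    return cv2.undistortPoints(p,K,np.array([r["k1"],0,0,0.]),None,None)[:,0]
def towld(r,u,v,z):
    s=pix2slope(r,u,v); z=np.ravel(z)
    P=np.stack([s[:,0]*z,-s[:,1]*z,-z],-1)
    M=np.array(r["cam_to_world"]); return P@M[:3,:3].T+M[:3,3]
def onplane(r,u,v,h):
    s=pix2slope(r,u,v); M=np.array(r["cam_to_world"])
    d=np.stack([s[:,0],-s[:,1],-np.ones(len(s))],-1)@M[:3,:3].T
    t=(h-M[2,3])/d[:,2]; return M[:3,3]+d*t[:,None]
def ray(r,u,v):
    s=pix2slope(r,u,v); M=np.array(r["cam_to_world"])
    d=np.stack([s[:,0],-s[:,1],-np.ones(len(s))],-1)@M[:3,:3].T
    return M[:3,3],d/np.linalg.norm(d,axis=1)[:,None]
def proj(r,P):
    M=np.array(r["cam_to_world"]); p=(np.atleast_2d(P)-M[:3,3])@M[:3,:3]
    a=p[:,0]/-p[:,2]; b=-p[:,1]/-p[:,2]; f=1+r["k1"]*(a*a+b*b)
    return np.stack([r["fx"]*a*f+r["cx"],r["fy"]*b*f+r["cy"]],-1)
def cloud(r,m):
    v,u=np.nonzero(m&(r["range_z"]>0)); return towld(r,u,v,r["range_z"][v,u])
def tri(rays):
    A=np.zeros((3,3));b=np.zeros(3)
    for o,d in rays:
        Q=np.eye(3)-np.outer(d,d);A+=Q;b+=Q@o
    return np.linalg.solve(A,b)
def toolmove(dw):
    o=telemetry.get_obs(); Rm=R.from_euler('xyz',o["tool_rot"],degrees=True)
    return Rm.inv().apply(dw)*1000
E
python3 - <<'E'
from h import *
np.set_printoptions(precision=4,suppress=True)
allp=[];rr={l:[] for l in ["lid_lip","lid_hinge","supply_box"]}
for c in ["scene","side"]:
    r=optics.read_camera(c)
    for l in rr:
        d=models.landmark_of(c,l)
        if d:
            y,x=d[0]["centre"];o,dd=ray(r,x*512,y*384);rr[l].append((o,dd[0]))
            i=int(y*384),int(x*512);print(c,l,towld(r,x*512,y*384,r["range_z"][i]))
    for l in ["lid","supply_box"]:
        ms=models.masks_of(c,l)
        print(c,l,[(d["confidence"],d["pixels"].sum(),d["extent"]) for d in ms][:2])
        if l=="lid":
            m=cv2.erode(ms[0]["pixels"].astype(np.uint8),np.ones((3,3)))>0
            p=cloud(r,m);print(p.min(0),p.max(0)); allp.append(p)
            # top plane
            best=None;rng=np.random.default_rng(0)
            for _ in range(300):
                q=p[rng.choice(len(p),3,False)];n=np.cross(q[1]-q[0],q[2]-q[0]);n/=np.linalg.norm(n)+1e-12
                k=(abs((p-q[0])@n)<.003).sum()
                if best is None or k>best[0]:best=(k,n,q[0])
            inl=abs((p-best[2])@best[1])<.004
            q=p[inl];cc=q.mean(0);_,s,V=np.linalg.svd(q-cc,full_matrices=False);n=V[2]*np.sign(V[2,2])
            print("plane",n,cc,len(q),len(p))
            bx=cv2.minAreaRect((q[:,:2]*1000).astype(np.float32));print(bx,cv2.boxPoints(bx))
for l in rr: 
    if len(rr[l])==2: print(l,tri(rr[l]))
E
```

```text
scene lid_lip [[0.4607 0.0616 0.1573]]
scene lid_hinge [[0.6581 0.046  0.1438]]
scene supply_box [[0.5476 0.0707 0.0627]]
scene lid [(0.75, np.int64(6898), [0.3357, 0.3789, 0.6346, 0.6112])]
[ 0.4572 -0.1238  0.1393] [0.6948 0.2171 0.162 ]
plane [ 0.0822 -0.0056  0.9966] [0.5756 0.06   0.1527] 6083 6384
((569.1231079101562, 45.5634765625), (332.7142333984375, 222.63690185546875), 84.09432983398438) [[ 441.2788 -108.4571]
 [ 662.7341 -131.3644]
 [ 696.9674  199.584 ]
 [ 475.5121  222.4913]]
scene supply_box [(0.82, np.int64(10858), [0.3412, 0.3711, 0.6195, 0.6951])]
side lid_lip [[0.4681 0.0545 0.1541]]
side lid_hinge [[0.6468 0.0673 0.1447]]
side supply_box [[0.506  0.1671 0.1223]]
side lid [(0.62, np.int64(4921), [0.3605, 0.4023, 0.608, 0.5992])]
[ 0.4578 -0.1152  0.0685] [0.6907 0.2225 0.1602]
plane [ 0.083  -0.0057  0.9965] [0.5777 0.0701 0.1511] 4124 4501
((569.6581420898438, 53.56315612792969), (327.9744873046875, 220.39385986328125), 85.39459228515625) [[ 446.65   -101.0466]
 [ 666.3322 -118.7427]
 [ 692.6663  208.1729]
 [ 472.9841  225.869 ]]
side supply_box [(0.95, np.int64(8635), [0.3555, 0.4023, 0.6031, 0.6953])]
lid_lip [0.4617 0.0623 0.1596]
lid_hinge [0.6821 0.0283 0.1132]
supply_box [ 0.6187  0.0163 -0.0379]
```

```bash
cat > fit.py <<'E'
from h import *
from scipy.optimize import minimize
def lidpts(p,a,extra=True):
    x,y,yaw,th=p  # hinge pos
    c=[[-194,s*167,z] for s in(-1,1) for z in(0,18)]+[[0,s*167,z] for s in(-1,1) for z in(0,18)]
    l=[[u,s*18,z] for u in(-228,-194) for s in(-1,1) for z in(3,15)]
    out=[]
    for g in (c,l):
        g=np.array(g)/1000.
        g=R.from_euler('y',th).apply(g)+[0,0,.123]
        out.append(R.from_euler('z',yaw).apply(g)+[x,y,0])
    return out
def lipw(p,off=(-.216,0,.009)):
    x,y,yaw,th=p
    g=R.from_euler('y',th).apply(np.array(off))+[0,0,.123]
    return R.from_euler('z',yaw).apply(g)+[x,y,0]
E
python3 - <<'E'
from fit import *
np.set_printoptions(precision=4,suppress=True)
D=[]
for c in ["scene","side"]:
    r=optics.read_camera(c); m=models.masks_of(c,"lid")[0]["pixels"]
    D.append((r,m.astype(np.uint8)))
    k=cv2.resize(r["image"][130:275,160:335],None,fx=4,fy=4,interpolation=cv2.INTER_CUBIC);cv2.imwrite(f"pics/z_{c}.png",k)
def cost(p):
    t=0
    for r,m in D:
        im=np.zeros((384*4,512*4),np.uint8)
        for g in lidpts(p,0):
            h=cv2.convexHull((proj(r,g)*4+1.5).astype(np.float32)).astype(np.int32);cv2.fillConvexPoly(im,h,255)
        s=cv2.resize(im,(512,384),interpolation=cv2.INTER_AREA)/255.
        mm=m.astype(float); t+=1-np.minimum(s,mm).sum()/np.maximum(s,mm).sum()
        cl=cloud(r,cv2.erode(m,np.ones((3,3)))>0)
        q=R.from_euler('z',p[2]).inv().apply(cl-[p[0],p[1],0])-[0,0,.123]; q=R.from_euler('y',p[3]).inv().apply(q)
        d=np.abs(q[:,2]-.018); t+=np.median(d)/0.02
    return t
best=None
for y0 in(.03,.05):
  for yaw in(-.12,-.06):
    s=minimize(cost,[.675,y0,yaw,.08],method='Nelder-Mead',options=dict(initial_simplex=[[.675,y0,yaw,.08],[.685,y0,yaw,.08],[.675,y0+.01,yaw,.08],[.675,y0,yaw+.05,.08],[.675,y0,yaw,.1]],maxiter=300))
    print(s.fun,s.x)
    if best is None or s.fun<best.fun:best=s
p=best.x;print("lip",lipw(p),cost(p))
np.save("p.npy",p)
for i,(r,m) in enumerate(D):
    im=cv2.resize(r["image"],None,fx=4,fy=4,interpolation=cv2.INTER_CUBIC)
    for g in lidpts(p,0):
        h=cv2.convexHull((proj(r,g)*4+1.5).astype(np.float32)).astype(np.int32);cv2.polylines(im,[h],True,(0,0,255),1)
    cv2.imwrite(f"pics/f_{i}.png",im[130*4:275*4,160*4:335*4])
E
```

```text
3.803619633090757 [ 0.6127  0.0066 -0.0376 -0.5539]
3.6446184352729665 [ 0.4554  0.4585  0.2391 -0.4609]
3.0988753160567803 [ 0.6455 -0.051   0.5548 -0.3   ]
3.3932651818390753 [ 0.5227  0.1522  0.3997 -0.3662]
lip [ 0.4678 -0.1611  0.0678] 3.0988753160567803
```

View pics/f_0.png

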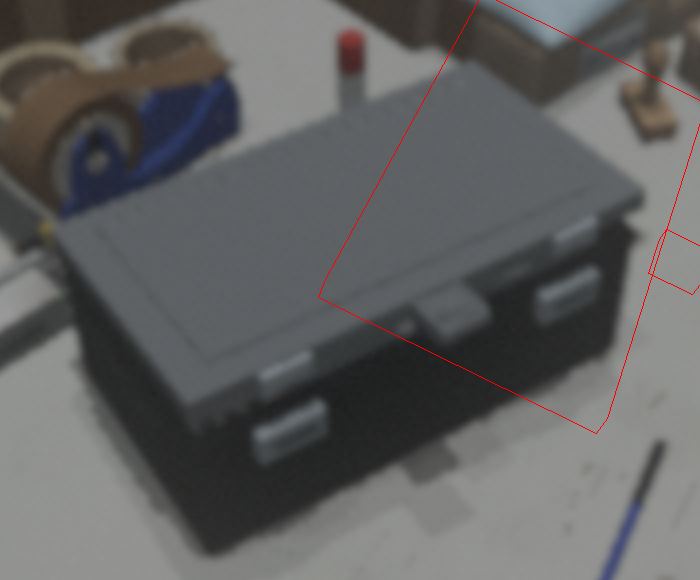

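View pics/f_1.png

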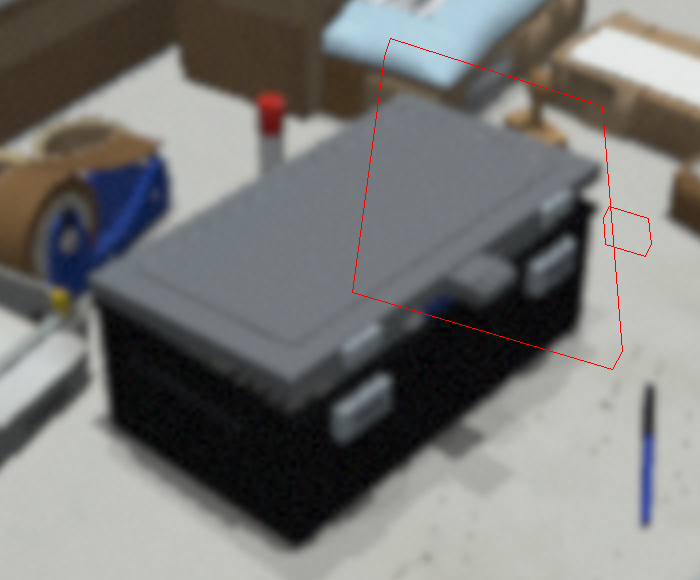

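```bash
python3 - <<'E'
from fit import *
np.set_printoptions(precision=4,suppress=True)
r=optics.read_camera("scene"); m=models.masks_of("scene","lid")[0]["pixels"]
cl=cloud(r,m);v,u=np.nonzero(m&(r["range_z"]>0))
print((proj(r,cl)-np.stack([u,v],-1))[:3],cl[:2])
p=[.675,.04,-.09,.083]
for g in lidpts(p,0): print(g,proj(r,g))
E
```

```text
Traceback (most recent call last):
IndexError: list index out of range
```

```bash
cat >> fit.py <<'E'
def getmask(c,l,near,n=5):
    for _ in range(n):
        r=optics.read_camera(c)
        for d in models.masks_of(c,l):
            m=d["pixels"]
            cl=cloud(r,m)
            if len(cl)>50 and np.linalg.norm(np.median(cl,0)[:2]-near)<.12 : return r,m.astype(np.uint8),d["confidence"]
E
cat > run.py <<'E'
from fit import *
np.set_printoptions(precision=4,suppress=True)
D=[]
for c in ["scene","side"]:
    g=getmask(c,"lid",[.57,.05]); print(c,g[2],g[1].sum(),np.median(cloud(g[0],g[1]>0),0)); D.append(g[:2])
def cost(p):
    t=0
    for r,m in D:
        im=np.zeros((384*4,512*4),np.uint8)
        for g in lidpts(p,0):
            h=cv2.convexHull((proj(r,g)*4+1.5).astype(np.float32)).astype(np.int32);cv2.fillConvexPoly(im,h,255)
        s=cv2.resize(im,(512,384),interpolation=cv2.INTER_AREA)/255.
        mm=m.astype(float); t+=1-np.minimum(s,mm).sum()/np.maximum(s,mm).sum()
        cl=cloud(r,cv2.erode(m,np.ones((3,3)))>0)
        q=R.from_euler('z',p[2]).inv().apply(cl-[p[0],p[1],0])-[0,0,.123]; q=R.from_euler('y',p[3]).inv().apply(q)
        d=np.abs(q[:,2]-.018); t+=np.median(d)/0.02
    return t
best=None
for y0 in(.03,.05):
  for yaw in(-.12,-.06):
    s=minimize(cost,[.675,y0,yaw,.08],method='Nelder-Mead',options=dict(initial_simplex=[[.675,y0,yaw,.08],[.685,y0,yaw,.08],[.675,y0+.01,yaw,.08],[.675,y0,yaw+.05,.08],[.675,y0,yaw,.1]],maxiter=300))
    print(s.fun,s.x)
    if best is None or s.fun<best.fun:best=s
p=best.x;print("lip",lipw(p),cost(p))
np.save("p.npy",p)
for i,(r,m) in enumerate(D):
    im=cv2.resize(r["image"],None,fx=4,fy=4,interpolation=cv2.INTER_CUBIC)
    for g in lidpts(p,0):
        h=cv2.convexHull((proj(r,g)*4+1.5).astype(np.float32)).astype(np.int32);cv2.polylines(im,[h],True,(0,0,255),1)
    cv2.imwrite(f"pics/g_{i}.png",im[130*4:275*4,160*4:335*4])
E
python3 run.py
```

```text
scene 0.94 7063 [0.567  0.064  0.1528]
side 0.82 5072 [0.5714 0.0755 0.1506]
0.21629916414632422 [ 0.6825  0.0352 -0.096   0.0977]
0.21554874722150424 [ 0.6829  0.036  -0.09    0.0984]
0.21651769726519393 [ 0.6821  0.0364 -0.0947  0.0995]
0.21777034586619037 [ 0.6821  0.0372 -0.0925  0.1006]
lip [0.4697 0.0552 0.1532] 0.21554874722150424
```

View pics/g_0.png

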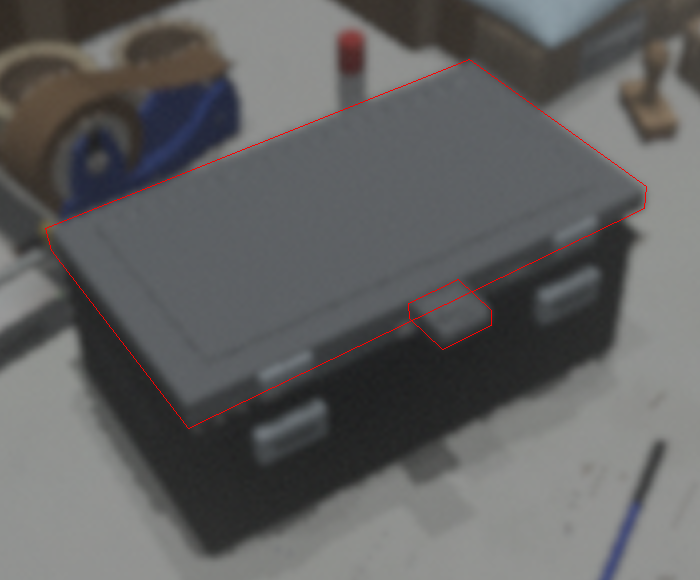

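View pics/g_1.png

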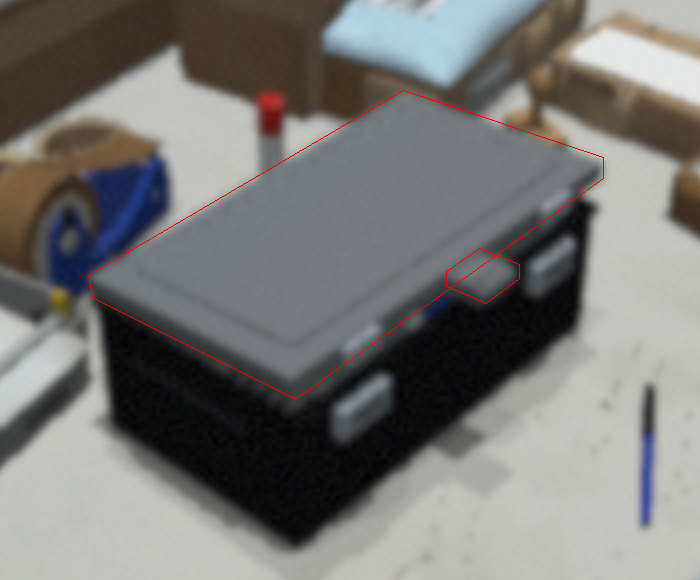

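The model outline matches the image in both views: lip at about (0.47, 0.055, 0.153), box yaw about −5°, lid ajar 0.098 rad. Next I'll check for obstacles on the approach and plan the moves.

```bash
cat > plan.py <<'E'
from fit import *
np.set_printoptions(precision=4,suppress=True)
def rotdown(yaw):
    # x tool down; z tool along box +y ; y = z x x
    x=np.array([0,0,-1.]);z=np.array([-np.sin(yaw),np.cos(yaw),0]);y=np.cross(z,x)
    return np.stack([x,y,z],1)
def rel(pos,Rt=None,frm=None):
    o=telemetry.get_obs(); R0=R.from_euler('xyz',o["tool_rot"],degrees=True)
    s=R0.inv().apply(np.array(pos)-o["tool_pos"])*1000
    if Rt is None: return s.round(1)
    return s.round(1),(R0.inv()*R.from_matrix(Rt)).as_rotvec().round(4)
E
python3 - <<'E'
from plan import *
o=telemetry.get_obs();print(R.from_euler('xyz',o["tool_rot"],degrees=True).as_matrix())
p=np.load("p.npy");yaw=p[2]
for f in (0,np.pi):
    Rt=rotdown(yaw+f); print(rel([.45,-.25,.33],Rt),rel([.4695,.0555,.23],Rt))
r=optics.read_camera("scene");c=cloud(r,np.ones((384,512),bool))
k=(c[:,2]>.10)&(c[:,0]<.85)&(c[:,0]>0)&(c[:,1]>-1)&(c[:,1]<.4)
c=c[k]
for x in np.arange(.0,.85,.1):
    print(round(x,2),[ (lambda q: round(q[:,2].max(),2) if len(q) else 0)(c[(c[:,0]>=x)&(c[:,0]<x+.1)&(c[:,1]>=y)&(c[:,1]<y+.1)]) for y in np.arange(-.9,.4,.1)])
E
```

```text
[[ 0.      0.9563  0.2924]
 [-0.0001  0.2924 -0.9563]
 [-1.     -0.      0.0001]]
(array([ -90.4,  357.2, -279.3]), array([-2.7548, -0.    ,  0.0002])) (array([   9.5,  465.2, -565.8]), array([-2.7548, -0.    ,  0.0002]))
(array([ -90.4,  357.2, -279.3]), array([0.3868, 0.0001, 0.    ])) (array([   9.5,  465.2, -565.8]), array([0.3868, 0.0001, 0.    ]))
0.0 [0, 0, 0, 0, 0, 0, 0, 0, np.float64(0.38), np.float64(0.38), 0, 0, 0]
0.1 [0, 0, 0, 0, 0, 0, 0, 0, 0, 0, 0, 0, 0]
0.2 [0, 0, np.float64(0.34), np.float64(0.29), 0, 0, 0, 0, 0, 0, 0, 0, 0]
0.3 [0, np.float64(0.33), np.float64(0.35), np.float64(0.34), np.float64(0.21), 0, 0, 0, 0, 0, 0, 0, 0]
0.4 [0, 0, np.float64(0.35), np.float64(0.34), np.float64(0.22), 0, 0, np.float64(0.16), np.float64(0.16), np.float64(0.16), np.float64(0.16), 0, 0]
0.5 [0, 0, np.float64(0.22), np.float64(0.19), 0, 0, 0, np.float64(0.16), np.float64(0.16), np.float64(0.16), np.float64(0.16), np.float64(0.16), 0]
0.6 [np.float64(0.2), np.float64(0.21), 0, 0, 0, 0, 0, np.float64(0.15), np.float64(0.15), np.float64(0.15), np.float64(0.15), np.float64(0.15), 0]
0.7 [np.float64(0.2), np.float64(0.2), np.float64(0.19), 0, np.float64(0.1), np.float64(0.1), 0, 0, 0, 0, np.float64(0.12), 0, 0]
0.8 [np.float64(0.25), np.float64(0.24), np.float64(0.24), np.float64(0.24), np.float64(0.24), np.float64(0.29), np.float64(0.3), 0, 0, np.float64(0.12), np.float64(0.28), np.float64(0.28), np.float64(0.29)]
```

```bash
python3 -m pendant '[[60,[-40,0,0],[0,0,0]],[60,[-80,0,0],[0,0,0]],[60,[-120,0,0],[0,0,0]],[60,[-160,0,0],[0,0,0]],[60,[-200,0,0],[0,0,0]],[60,[-200,35,-20],[0.05,0,0]],[60,[-200,67,-44],[0.15,0,0]],[60,[-200,100,-66],[0.25,0,0]],[60,[-200,130,-90],[0.35,0,0]],[60,[-200,160,-115],[0.387,0,0]]]' 20
python3 - <<'E'
from plan import *
p=np.load("p.npy");Rt=rotdown(p[2]+np.pi)
print(rel([.47,-.2,.36],Rt),rel([.4695,.0555,.25],Rt))
E
```

```text
time_s: 2.38
tool_pos: [0.3104, -0.4633, 0.4396]
tool_rot: [28.2, 90.0, -67.3]
force: [1.4, 0.8, 1.1]
grip_width: 0.0597
(array([  79.5,  133.9, -277.2]), array([-0.0047,  0.0004, -0.0002])) (array([ 189.4,  109.3, -531.5]), array([-0.0047,  0.0004, -0.0002]))
```

```bash
python3 -m pendant '[[60,[5,16,-35],[0,0,0]],[60,[14,33,-69],[0,0,0]],[60,[24,50,-103],[0,0,0]],[60,[34,66,-137],[0,0,0]],[60,[44,83,-171],[0,0,0]],[60,[54,100,-205],[0,0,0]],[60,[64,117,-238],[0,0,0]],[60,[74,130,-275],[0,0,0]],[60,[84,128,-312],[0,0,0]],[60,[96,126,-350],[0,0,0]]]'
python3 -m pendant '[[60,[14,-4,-36],[0,0,0]],[60,[28,-8,-72],[0,0,0]],[60,[42,-12,-108],[0,0,0]],[60,[56,-15,-144],[0,0,0]],[60,[65,-17,-170],[0,0,0]],[60,[70,-17,-181],[0,0,0]],[60,[70,-17,-181],[0,0,0]]]'
python3 - <<'E'
from plan import *
p=np.load("p.npy");Rt=rotdown(p[2]+np.pi)
print(rel([.4695,.0555,.1532],Rt))
r=optics.read_camera("wrist");cv2.imwrite("pics/w1.png",r["image"])
d=models.landmark_of("wrist","lid_lip");print(d)
for q in d:
    y,x=q["centre"];print(onplane(r,x*512,y*384,.153))
r=optics.read_camera("side");cv2.imwrite("pics/s1.png",r["image"])
E
```

```text
time_s: 3.22
tool_pos: [0.467, -0.1257, 0.3432]
tool_rot: [96.2, 90.0, 1.1]
force: [0.2, -0.0, 0.6]
grip_width: 0.0602
time_s: 3.8
tool_pos: [0.4649, 0.0578, 0.2727]
tool_rot: [-105.0, 89.9, 160.2]
force: [-0.2, -0.3, 0.6]
grip_width: 0.06
(array([119.5,   5. ,   2. ]), array([ 0.0062, -0.0003,  0.0012]))
[{'centre': [0.4974, 0.5188], 'confidence': 0.58}]
[[0.4687 0.0544 0.153 ]]
```

View pics/w1.png

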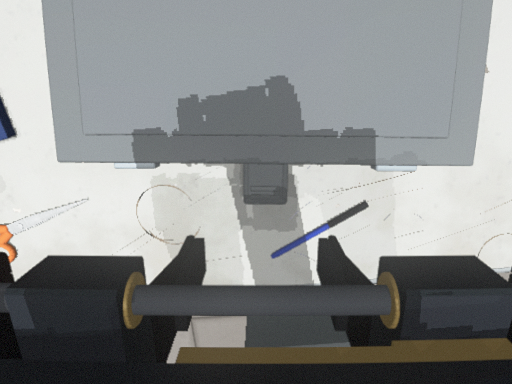

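View pics/s1.png

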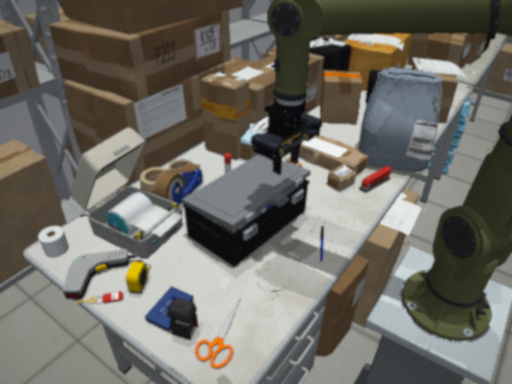

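Wrist view: lip at about pixel (265,182), triangulated to (0.469, 0.054), which agrees with the fit to about 1 mm. Descend and pinch.

```bash
python3 -m pendant '[[60,[35,4,2],[0,0,0]],[60,[70,4,2.5],[0,0,0]],[60,[95,4,2.5],[0,0,0]],[60,[110,4,2.5],[0,0,0]],[60,[118,4,2.5],[0,0,0]],[60,[118,4,2.5],[0,0,0]],[20,[118,4,2.5],[0,0,0]],[20,[118,4,2.5],[0,0,0]],[20,[118,4,2.5],[0,0,0]],[20,[118,4,2.5],[0,0,0]]]' 25
python3 -m pendant '[[20,[0,0,0],[0,0,0]],[20,[0,0,0],[0,0,0]]]' 25
python3 - <<'E'
from plan import *
p=np.load("p.npy");o=telemetry.get_obs()
Rm=R.from_euler('xyz',o["tool_rot"],degrees=True)
print(o["tool_pos"],lipw(p))
# arc waypoints from actual grasp pose: rotate about hinge axis
h=np.array([p[0],p[1],.123]);ax=np.array([-np.sin(p[2]),np.cos(p[2]),0])
g=o["tool_pos"]; 
lp=lipw(p)
for dth in np.arange(0.1,1.75,.1):
    w=R.from_rotvec(ax*dth).apply(lp-h)+h; print(round(p[3]+dth,2),(Rm.inv().apply(w-lp)*1000).round(1))
E
```

```text
time_s: 4.78
tool_pos: [0.4705, 0.0515, 0.1567]
tool_rot: [101.0, 89.9, 5.8]
force: [1.3, 9.0, 0.4]
grip_width: 0.0412
time_s: 4.95
tool_pos: [0.4707, 0.054, 0.1566]
tool_rot: [142.4, 89.7, 47.3]
force: [1.3, 5.3, 0.3]
grip_width: 0.0357
[0.4707 0.054  0.1566] [0.4697 0.0552 0.1532]
0.2 [-21.2   4.1  -0.1]
0.3 [-41.9  10.4  -0.1]
0.4 [-61.9  18.7  -0.2]
0.5 [-80.9  28.9  -0.3]
0.6 [-98.8  41.   -0.3]
0.7 [-115.4   54.8   -0.4]
0.8 [-130.6   70.2   -0.4]
0.9 [-144.2   87.    -0.5]
1.0 [-156.   105.1   -0.5]
1.1 [-165.9  124.3   -0.5]
1.2 [-173.9  144.4   -0.5]
1.3 [-179.8  165.1   -0.5]
1.4 [-183.6  186.4   -0.5]
1.5 [-185.3  208.    -0.5]
1.6 [-184.8  229.6   -0.5]
1.7 [-182.2  251.    -0.4]
1.8 [-177.4  272.1   -0.4]
```

```bash
python3 -m pendant '[[20,[-10,2,0],[0,0,0]],[20,[-21,4,0],[0,0,0]],[20,[-31,7,0],[0,0,0]],[20,[-42,10,0],[0,0,0]],[20,[-52,14,0],[0,0,0]],[20,[-62,19,0],[0,0,0]],[20,[-72,23,0],[0,0,0]],[20,[-81,29,0],[0,0,0]],[20,[-90,35,0],[0,0,0]],[20,[-99,41,0],[0,0,0]]]'
python3 - <<'E'
from plan import *
r=optics.read_camera("side");cv2.imwrite("pics/s2.png",r["image"])
E
```

```text
time_s: 5.78
tool_pos: [0.5088, 0.0505, 0.2541]
tool_rot: [-124.3, 89.7, 140.7]
force: [-1.7, 6.1, -5.4]
grip_width: 0.0356
```

View pics/s2.png

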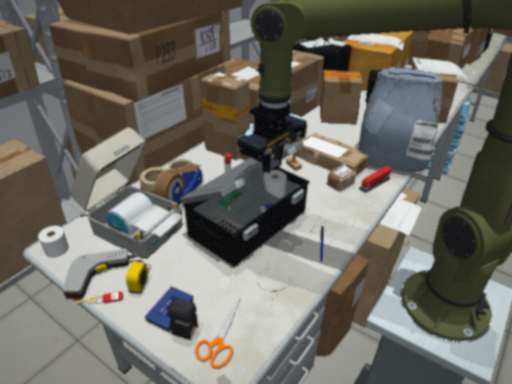

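Side view shows the lid following the gripper, with the tray visible at about (245,195). I'll continue the arc.

```bash
python3 -m pendant '[[20,[-9,7,0],[0,0,0]],[20,[-17,14,0],[0,0,0]],[20,[-25,21,0],[0,0,0]],[20,[-32,29,0],[0,0,0]],[20,[-39,37,0],[0,0,0]],[20,[-45,46,0],[0,0,0]],[20,[-52,55,0],[0,0,0]],[20,[-57,64,0],[0,0,0]],[20,[-62,73,0],[0,0,0]],[20,[-67,83,0],[0,0,0]]]'
python3 -m pendant '[[20,[-4,10,0],[0,0,0]],[20,[-8,20,0],[0,0,0]],[20,[-11,30,0],[0,0,0]],[20,[-14,41,0],[0,0,0]],[20,[-16,51,0],[0,0,0]],[20,[-18,62,0],[0,0,0]],[20,[-19,73,0],[0,0,0]],[20,[-19.5,84,0],[0,0,0]],[20,[-19.5,94,0],[0,0,0]],[20,[-19,105,0],[0,0,0]]]'
python3 -m pendant '[[20,[1,10,0],[0,0,0]],[20,[2.5,21,0],[0,0,0]],[20,[5,31,0],[0,0,0]],[20,[7,40,0],[0,0,0]],[20,[7,40,0],[0,0,0]],[20,[7,40,0],[0,0,0]]]'
python3 - <<'E'
from plan import *
r=optics.read_camera("side");cv2.imwrite("pics/s3.png",r["image"])
p=np.load("p.npy");p2=p.copy();p2[3]=1.79;print(telemetry.get_obs()["tool_pos"],lipw(p2),telemetry.get_obs()["qpos"])
E
```

```text
time_s: 6.67
tool_pos: [0.5912, 0.0429, 0.3221]
tool_rot: [-111.4, 89.7, 153.5]
force: [-5.6, 4.4, 2.9]
grip_width: 0.0358
time_s: 7.5
tool_pos: [0.6974, 0.033, 0.3433]
tool_rot: [159.9, 89.8, 64.9]
force: [-2.6, 3.6, 7.6]
grip_width: 0.0355
time_s: 8.0
tool_pos: [0.7398, 0.029, 0.3367]
tool_rot: [117.8, 89.5, 22.7]
force: [3.9, 3.0, 5.9]
grip_width: 0.0356
[0.7396 0.029  0.3367] [0.7385 0.031  0.3319] [  16.3837   32.7814  -37.0061   56.9784   19.042    94.9999 -109.1957]
```

View pics/s3.png

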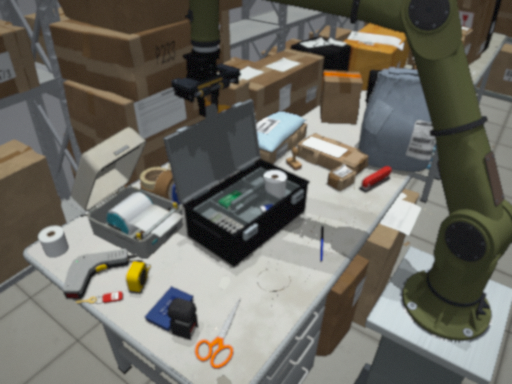

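The lid is open and leaning back. I'll nudge it a little nearer its stop for clearance, then let go and back off upwards.

```bash
python3 -m pendant '[[20,[1.3,5,0],[0,0,0]],[20,[2.6,10,0],[0,0,0]],[20,[4,14,0],[0,0,0]],[20,[4,14,0],[0,0,0]],[56,[4,14,0],[0,0,0]],[56,[4,14,0],[0,0,0]],[56,[4,14,0],[0,0,0]],[56,[-5,14,0],[0,0,0]],[56,[-25,14,0],[0,0,0]],[56,[-50,14,0],[0,0,0]]]'
python3 -m pendant '[[56,[-20,-20,0],[0,0,0]],[56,[-20,-60,0],[0.1,0,0]],[56,[-20,-100,0],[0.2,0,0]],[56,[-20,-140,0],[0.3,0,0]],[56,[-20,-160,0],[0.4,0,0]]]'
python3 - <<'E'
from plan import *
o=telemetry.get_obs();print(o["qpos"])
r=optics.read_camera("wrist");cv2.imwrite("pics/w4.png",r["image"])
r=optics.read_camera("side");cv2.imwrite("pics/s4.png",r["image"])
E
```

```text
time_s: 8.88
tool_pos: [0.7507, 0.025, 0.3822]
tool_rot: [-69.7, 89.7, -164.9]
force: [-0.4, 0.7, 0.6]
grip_width: 0.0554
time_s: 9.3
tool_pos: [0.5883, 0.0413, 0.4047]
tool_rot: [3.4, 89.9, -114.9]
force: [0.1, 1.3, 1.0]
grip_width: 0.0558
[  23.5677   12.5573  -37.1394   74.0995    7.647    95.8302 -130.4362]
```

View pics/s4.png

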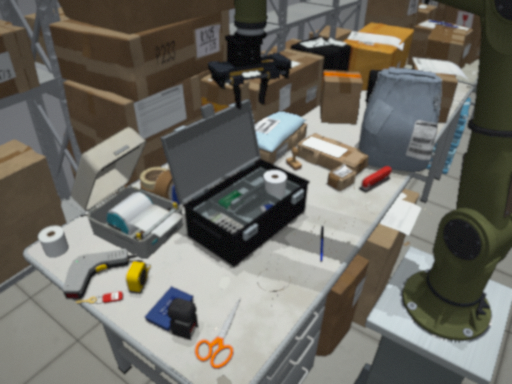

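View pics/w4.png

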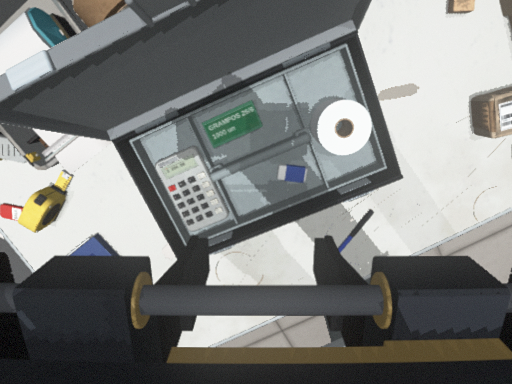

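The wrist view shows the tray with the label roll in the robot's-right bay at (343,127), the calculator at (188,190), the staples at (232,125), the rubber at (292,172) and the bar running from about (215,170) to (305,135). I'll turn the wrist by −1.97 rad while measuring the bar.

```bash
cat > bar.py <<'E'
from plan import *
from fit import *
p=np.load("p.npy")
def tobox(w): return R.from_euler('z',p[2]).inv().apply(np.array(w)-[p[0],p[1],0])*1000+[95,0,0]
if __name__=="__main__":
    rr=[]
    for c in ["wrist","scene","side"]:
        r=optics.read_camera(c)
        for l,h in [("tray_bar",.114),("label_roll",.06),("calculator",.06),("tray_staples",.06),("tray_base",.058),("supply_box",0)]:
            for d in models.landmark_of(c,l)[:2]:
                y,x=d["centre"];w=onplane(r,x*512,y*384,h)[0];print(c,l,d["confidence"],(round(x*512),round(y*384)),w,tobox(w).round(1))
                if l=="tray_bar" and d["confidence"]>.4:
                    o,dd=ray(r,x*512,y*384);rr.append((o,dd[0]))
    print("tri",tri(rr),tobox(tri(rr)))
E
python3 bar.py
python3 -m pendant '[[56,[0,0,0],[-0.12,0,0]],[56,[0,0,0],[-0.24,0,0]],[56,[0,0,0],[-0.36,0,0]],[56,[0,0,0],[-0.48,0,0]],[56,[0,0,0],[-0.6,0,0]],[56,[0,0,0],[-0.72,0,0]],[56,[0,0,0],[-0.84,0,0]],[56,[0,0,0],[-0.96,0,0]],[56,[0,0,0],[-1.08,0,0]],[56,[0,0,0],[-1.2,0,0]]]'
python3 -m pendant '[[56,[0,0,0],[-0.12,0,0]],[56,[0,0,0],[-0.24,0,0]],[56,[0,0,0],[-0.36,0,0]],[56,[0,0,0],[-0.48,0,0]],[56,[0,0,0],[-0.6,0,0]],[56,[0,0,0],[-0.72,0,0]],[56,[0,0,0],[-0.77,0,0]],[56,[0,0,0],[-0.77,0,0]]]'
python3 bar.py
python3 - <<'E'
from plan import *
print(telemetry.get_obs()["qpos"],R.from_euler('xyz',telemetry.get_obs()["tool_rot"],degrees=True).as_matrix())
r=optics.read_camera("wrist");cv2.imwrite("pics/w5.png",r["image"])
E
```

```text
wrist tray_bar 0.79 (261, 159) [0.5875 0.0421 0.114 ] [ -0.6  -2.4 114. ]
wrist label_roll 0.92 (334, 122) [ 0.577  -0.0713  0.06  ] [  -0.9 -116.3   60. ]
wrist label_roll 0.32 (229, 92) [0.6836 0.0411 0.06  ] [95.2  5.1 60. ]
wrist calculator 0.84 (198, 192) [0.5794 0.1558 0.06  ] [-18.9 110.   60. ]
wrist tray_staples 0.74 (235, 126) [0.6379 0.0574 0.06  ] [48.2 17.3 60. ]
wrist tray_base 0.88 (260, 151) [0.5893 0.0425 0.058 ] [ 1.1 -1.9 58. ]
scene tray_bar 0.71 (245, 193) [0.5884 0.0494 0.114 ] [ -0.3   4.9 114. ]
scene label_roll 0.79 (281, 191) [ 0.5743 -0.0685  0.06  ] [  -3.8 -113.8   60. ]
scene calculator 0.67 (212, 224) [0.5914 0.1544 0.06  ] [ -6.8 109.7  60. ]
scene tray_staples 0.55 (232, 201) [0.6301 0.0645 0.06  ] [39.8 23.6 60. ]
scene tray_base 0.92 (246, 204) [0.5964 0.0406 0.058 ] [ 8.4 -3.1 58. ]
scene tray_base 0.17 (231, 202) [0.6267 0.0681 0.058 ] [36.1 26.9 58. ]
scene supply_box 0.77 (246, 221) [0.5891 0.0453 0.    ] [0.7 0.8 0. ]
scene supply_box 0.59 (366, 188) [ 0.4636 -0.3342  0.    ] [ -90.1 -388.4    0. ]
side tray_bar 0.71 (248, 192) [0.5936 0.0427 0
[... 2582 characters left out ...]
7398 -0.0318  0.06  ] [157.7 -62.4  60. ]
side calculator 0.55 (224, 227) [0.5943 0.1534 0.06  ] [ -3.8 109.   60. ]
side tray_staples 0.75 (232, 206) [0.6346 0.0662 0.06  ] [44.1 25.8 60. ]
side tray_staples 0.46 (297, 163) [ 0.6017 -0.2585  0.06  ] [  40.6 -300.5   60. ]
side tray_base 0.95 (245, 209) [0.5969 0.0512 0.058 ] [ 8.   7.4 58. ]
side supply_box 0.76 (245, 226) [ 0.589   0.0605 -0.    ] [-0.8 16.  -0. ]
side supply_box 0.56 (234, 205) [ 0.6807 -0.0017  0.    ] [ 96.2 -37.7   0. ]
tri [0.5587 0.0377 0.2112] [-28.9172  -9.4267 211.1857]
[ 33.6145  15.7463 -51.3126  73.3921  12.3137  96.4594 -20.432 ] [[ 0.0001  0.0909  0.9959]
 [-0.0001  0.9959 -0.0909]
 [-1.     -0.0001  0.0001]]
```

View pics/w5.png

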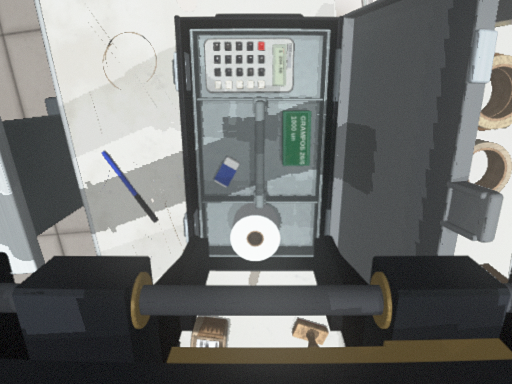

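Wrist view is well aligned: the bar is vertical at column ~261 (rows 100–205), the roll at (255,237) and the calculator at (248,65). The bar centre is at about (0.590, 0.043). I'll descend partway and re-check.

```bash
python3 - <<'E'
from bar import *
def w(b): return R.from_euler('z',p[2]).apply((np.array(b)-[95,0,0])/1000.)+[p[0],p[1],0]
o=telemetry.get_obs()
print(tobox(o["tool_pos"]),rel(w([1.5,-12.5,230])),rel(w([1.5,-12.5,114])))
r=optics.read_camera("wrist")
for row in (120,150,180):
    g=r["image"][row-3:row+4,235:290].mean((0,2)).round(0).astype(int);print(row,g)
for u,v in((256,110),(266,110),(256,180),(266,180)): print(tobox(onplane(r,u,v,.122)[0]).round(1))
E
```

```text
[  4.1364  -3.8833 403.5207] [173.5  -8.6  -2.6] [289.5  -8.6  -2.6]
120 [122 113 107 107 107 112 116 130 127 115 113 109 106 106 107 107 108 107
 108 101 106 119 128 132 134 133 126 118 106  99 104 108 108 108 107 107
 107 108 108 106 107 106 107 114 116 110  96  79  91  99  96  87  81  81
  80]
150 [123 123 124 123 124 123 123 124 124 124 124 124 124 122 114 106 103 104
 103  96  87  91  96 100 101 100  99  96  91 112 125 126 125 127 126 124
 125 125 125 126 125 126 125 122 115 107  95  78  87  95  91  81  77  77
  78]
180 [116 115 116 115 115 116 117 116 116 116 114 115 115 116 111 101  99  97
  97  91  91 102 112 118 120 118 117 111  99 106 116 120 135 143 145 149
 153 153 153 154 155 161 163 164 163 165 169 171 170 169 168 168 167 167
 168]
[ -2.5  58.2 122. ]
[  9.8  58.2 122. ]
[ -2.9 -30.9 122. ]
[ 10.2 -30.9 122. ]
```

```bash
python3 -m pendant '[[45,[35,-4,-2],[0,0,0]],[45,[70,-8,-3],[0,0,0]],[45,[105,-8.5,-3],[0,0,0]],[45,[140,-8.5,-3],[0,0,0]],[45,[165,-8.5,-3],[0,0,0]],[45,[185,-8.5,-3],[0,0,0]],[45,[190,-8.5,-3],[0,0,0]],[45,[190,-8.5,-3],[0,0,0]]]'
python3 - <<'E'
from bar import *
def w(b): return R.from_euler('z',p[2]).apply((np.array(b)-[95,0,0])/1000.)+[p[0],p[1],0]
o=telemetry.get_obs()
print(tobox(o["tool_pos"]),rel(w([1.2,-12.5,114])))
for c in ("wrist","side","scene"):
    r=optics.read_camera(c);cv2.imwrite(f"pics/{c}6.png",r["image"])
    print(c,[(round(d["confidence"],2),d["centre"],tobox(onplane(r,d["centre"][1]*512,d["centre"][0]*384,.114)[0])) for d in models.landmark_of(c,"tray_bar")])
E
```

```text
time_s: 13.77
tool_pos: [0.5874, 0.0318, 0.2121]
tool_rot: [-175.5, 89.8, 179.3]
force: [0.1, 0.7, 0.4]
grip_width: 0.0447
[  0.2284 -12.7513 212.1475] [98.1  0.3  1.3]
wrist [(0.74, [0.456, 0.5158], array([  1.7492,  11.5168, 114.    ])), (0.72, [0.4974, 0.516], array([  1.85  ,  -0.8008, 114.    ]))]
side [(0.84, [0.5018, 0.484], array([  4.1661,  -1.1761, 114.    ]))]
scene [(0.75, [0.4969, 0.4811], array([  3.5558,  -1.7139, 114.    ]))]
```

View pics/wrist6.png

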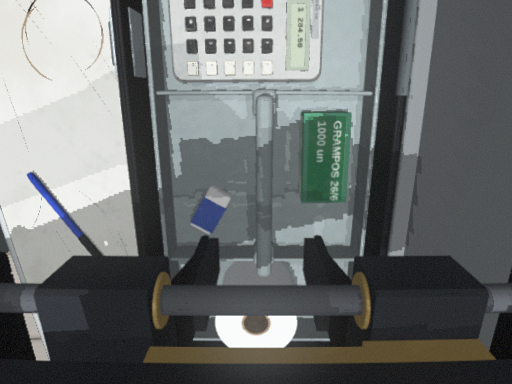

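View pics/side6.png

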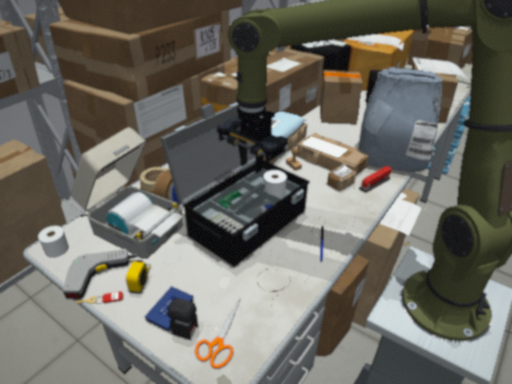

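Wrist view: bar at column ~264 with posts at rows ~92 and ~275, centred between the fingers. The staples are at (327,155), clear of the right finger. Descend with small steps near the end.

```bash
python3 -m pendant '[[45,[25,0,1.5],[0,0,0]],[45,[50,0,1.5],[0,0,0]],[45,[70,0,1.5],[0,0,0]],[45,[80,0,1.5],[0,0,0]],[45,[88,0,1.5],[0,0,0]],[45,[94,0,1.5],[0,0,0]],[45,[97,0,1.5],[0,0,0]],[45,[98,0,1.5],[0,0,0]],[45,[98,0,1.5],[0,0,0]]]'
python3 - <<'E'
from bar import *
o=telemetry.get_obs()
print(tobox(o["tool_pos"]),o["force"],o["wrist_torque"])
r=optics.read_camera("wrist");cv2.imwrite("pics/w7.png",r["image"])
r=optics.read_camera("side");cv2.imwrite("pics/s7.png",cv2.resize(r["image"][80:270,140:340],None,fx=3.5,fy=3,interpolation=2))
E
```

```text
time_s: 14.82
tool_pos: [0.5903, 0.032, 0.1162]
tool_rot: [-0.2, 89.9, -5.4]
force: [-0.7, -1.0, 0.1]
grip_width: 0.045
[  3.1018 -12.2521 116.1785] [-0.6953 -1.003   0.0643] [ 0.0247 -0.0989  0.0056]
```

View pics/w7.png

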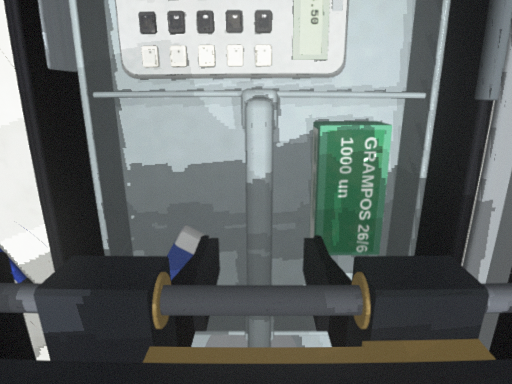

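View pics/s7.png

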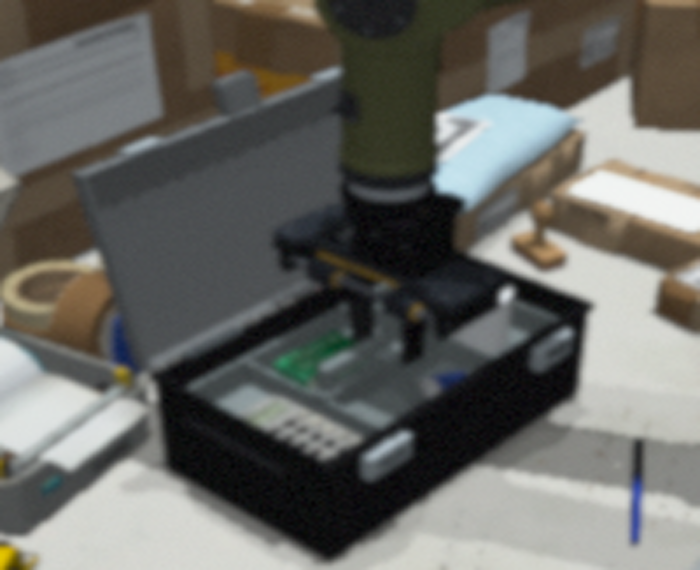

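The bar is centred between the fingers (column 259, fingers at 218 and 303), and there is no contact force. Close on it.

```bash
python3 -m pendant '[[30,[3,0,0],[0,0,0]],[20,[3,0,0],[0,0,0]],[15,[3,0,0],[0,0,0]],[12,[3,0,0],[0,0,0]],[8,[3,0,0],[0,0,0]],[5,[3,0,0],[0,0,0]],[5,[3,0,0],[0,0,0]],[5,[3,0,0],[0,0,0]]]' 45
python3 - <<'E'
from bar import *
o=telemetry.get_obs()
print(tobox(o["tool_pos"]),o["force"],o["wrist_torque"],o["grip_width"])
E
```

```text
time_s: 15.58
tool_pos: [0.5897, 0.0319, 0.1125]
tool_rot: [-161.6, 90.0, -166.8]
force: [-0.9, -1.1, 0.8]
grip_width: 0.012
[  2.4515 -12.3911 112.5409] [-0.8802 -1.0803  0.7701] [-0.0039  0.0938 -0.031 ] 0.012041588039561445
```

Gripped at 12.0 mm, which matches the bar. Lift slowly by 15 mm and check the load and tilt.

```bash
python3 -m pendant '[[5,[-1,0,0],[0,0,0]],[5,[-2.5,0,0],[0,0,0]],[5,[-4,0,0],[0,0,0]],[5,[-6,0,0],[0,0,0]],[5,[-8,0,0],[0,0,0]],[5,[-10,0,0],[0,0,0]],[5,[-12,0,0],[0,0,0]],[5,[-13.5,0,0],[0,0,0]],[5,[-15,0,0],[0,0,0]],[5,[-15,0,0],[0,0,0]]]'
python3 -m pendant '[[5,[0,0,0],[0,0,0]],[5,[0,0,0],[0,0,0]],[5,[0,0,0],[0,0,0]]]'
python3 - <<'E'
from bar import *
o=telemetry.get_obs()
t=R.from_euler('z',p[2]).inv()
print(tobox(o["tool_pos"]),t.apply(o["force"]),t.apply(o["wrist_torque"]),o["grip_width"])
r=optics.read_camera("wrist");cv2.imwrite("pics/w8.png",r["image"])
r=optics.read_camera("side");cv2.imwrite("pics/s8.png",cv2.resize(r["image"][80:270,140:340],None,fx=3.5,fy=3,interpolation=2))
E
```

```text
time_s: 16.42
tool_pos: [0.5901, 0.032, 0.128]
tool_rot: [-4.3, 90.0, -9.5]
force: [0.1, -0.7, -6.7]
grip_width: 0.0111
time_s: 16.67
tool_pos: [0.5897, 0.0318, 0.1274]
tool_rot: [-145.0, 90.0, -150.2]
force: [0.4, -0.9, -6.8]
grip_width: 0.0114
[  2.5218 -12.4932 127.3848] [ 0.4427 -0.8233 -6.7565] [-0.0402 -0.1052  0.0205] 0.011393027930169573
```

View pics/w8.png

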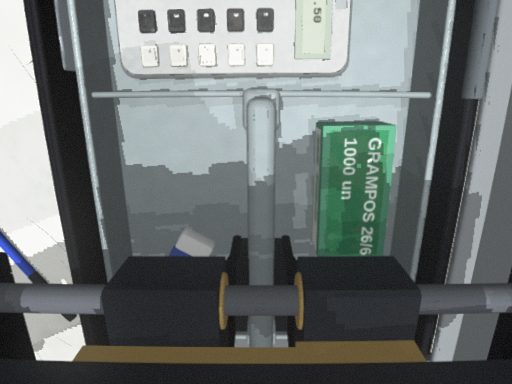

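View pics/s8.png

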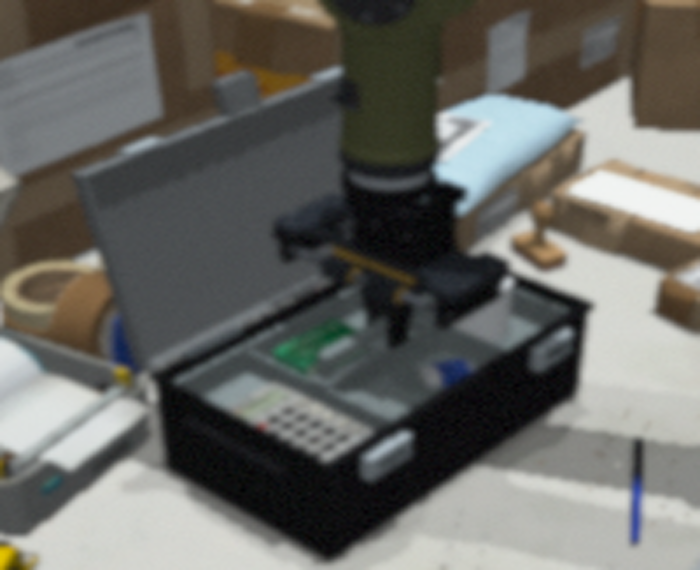

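Load is 6.8 N (about 0.69 kg), the moment is tiny and the tray looks level. I'll check the tilt from depth on the tray floor, the calculator and the roll.

```bash
cat > lev.py <<'E'
from bar import *
def lev():
    r=optics.read_camera("wrist");M=np.zeros((384,512),bool);M[115:225,130:235]=1
    c=cloud(r,M);c=np.array([tobox(q) for q in c])
    z=np.median(c[:,2]);c=c[abs(c[:,2]-z)<5]
    A=np.c_[c[:,:2],np.ones(len(c))];s,*_=np.linalg.lstsq(A,c[:,2],rcond=None)
    print("floor slope deg x,y",np.degrees(s[:2]),"z med",z,len(c),"tcp",tobox(telemetry.get_obs()["tool_pos"]))
    M[:]=0;M[0:60,130:290]=1;c=cloud(r,M);print("calc z",np.median(c[:,2]))
    o=telemetry.get_obs();t=R.from_euler('z',p[2]).inv()
    print(t.apply(o["force"]),t.apply(o["wrist_torque"]),o["grip_width"])
if __name__=="__main__": lev()
E
python3 lev.py
```

```text
floor slope deg x,y [ 0.0848 -0.1094] z med 75.82426929944927 11498 tcp [  2.5594 -12.4138 127.4055]
calc z 0.09072673899217915
[-0.3855 -0.3073 -7.6333] [-0.0099 -0.1218  0.0056] 0.01201698307698782
```

Level to within 0.1°. Continue straight up, gently.

```bash
python3 -m pendant '[[5,[-2,0,0],[0,0,0]],[5,[-5,0,0],[0,0,0]],[5,[-9,0,0],[0,0,0]],[5,[-13,0,0],[0,0,0]],[5,[-17,0,0],[0,0,0]],[5,[-21,0,0],[0,0,0]],[5,[-25,0,0],[0,0,0]],[5,[-29,0,0],[0,0,0]],[5,[-32,0,0],[0,0,0]],[5,[-34,0,0],[0,0,0]]]'
python3 lev.py
python3 -m pendant '[[5,[-2,0,0],[0,0,0]],[5,[-6,0,0],[0,0,0]],[5,[-11,0,0],[0,0,0]],[5,[-17,0,0],[0,0,0]],[5,[-23,0,0],[0,0,0]],[5,[-29,0,0],[0,0,0]],[5,[-35,0,0],[0,0,0]],[5,[-41,0,0],[0,0,0]],[5,[-47,0,0],[0,0,0]],[5,[-53,0,0],[0,0,0]]]'
python3 -m pendant '[[5,[-6,0,0],[0,0,0]],[5,[-12,0,0],[0,0,0]],[5,[-18,0,0],[0,0,0]],[5,[-24,0,0],[0,0,0]],[5,[-30,0,0],[0,0,0]],[5,[-36,0,0],[0,0,0]],[5,[-42,0,0],[0,0,0]],[5,[-48,0,0],[0,0,0]],[5,[-54,0,0],[0,0,0]],[5,[-60,0,0],[0,0,0]]]'
python3 -m pendant '[[5,[-6,0,0],[0,0,0]],[5,[-11,0,0],[0,0,0]],[5,[-16,0,0],[0,0,0]],[5,[-20,0,0],[0,0,0]],[5,[-23,0,0],[0,0,0]],[5,[-25,0,0],[0,0,0]],[5,[-26,0,0],[0,0,0]],[5,[-26,0,0],[0,0,0]],[5,[-26,0,0],[0,0,0]],[5,[-26,0,0],[0,0,0]]]'
python3 lev.py
python3 - <<'E'
from bar import *
for c in ("wrist","side","scene"):
    r=optics.read_camera(c);cv2.imwrite(f"pics/{c}9.png",r["image"])
    print(c,[(round(d["confidence"],2),(d["centre"][1]*512,d["centre"][0]*384)) for d in models.landmark_of(c,"tray_base")])
    for l in ("label_roll","rubber","tray_staples","calculator"):
        print(l,[(d["confidence"],tobox(onplane(r,d["centre"][1]*512,d["centre"][0]*384,telemetry.get_obs()["tool_pos"][2]-.053)[0]).round(0)) for d in models.landmark_of(c,l)[:1]])
E
```

```text
time_s: 17.65
tool_pos: [0.59, 0.032, 0.1621]
tool_rot: [-9.5, 90.0, -14.7]
force: [0.2, 1.3, -7.1]
grip_width: 0.0113
floor slope deg x,y [ 0.1447 -0.1164] z med 110.47155101756834 11510 tcp [  2.9429 -12.3137 162.3222]
calc z 0.12545860242734963
[-0.3685  0.4167 -6.9023] [-0.0759 -0.2228  0.0194] 0.011700606207367672
time_s: 18.53
tool_pos: [0.5898, 0.0319, 0.2152]
tool_rot: [-54.5, 90.0, -59.7]
force: [0.1, -0.2, -7.1]
grip_width: 0.0114
time_s: 19.37
tool_pos: [0.5898, 0.0319, 0.2751]
tool_rot: [-103.1, 90.0, -108.3]
force: [-0.7, -0.2, -6.9]
grip_width: 0.0115
time_s: 20.2
tool_pos: [0.5897, 0.0319, 0.3002]
tool_rot: [-165.1, 90.0, -170.3]
force: [-0.7, 0.7, -7.6]
grip_width: 0.0114
floor slope deg x,y [ 0.0783 -0.1197] z med 248.64814168146003 11497 tcp [  2.4916 -12.4395 300.2265]
calc z 0.26354732353254307
[-0.1373 -0.2223 -6.9589] [-0.0275 -0.0546  0.0571] 0.011573444133289932
wrist [(0.78, (257.4848, 211.81439999999998))]
label_roll [(0.53, array([  -7., -115.,  247.]))]
rubber [(0.97, array([-46., -34., 247.]))]
tray_staples [(0.26, array([  0.,   1., 247.]))]
calculator [(0.85, array([-11., 114., 247.]))]
side [(0.71, (248.9856, 154.2144))]
label_roll [(0.81, array([ -11., -113.,  248.]))]
rubber [(0.5, array([-42., -30., 248.]))]
tray_staples [(0.64, array([ 46.,  18., 248.]))]
calculator [(0.96, array([-13., 110., 248.]))]
scene [(0.87, (247.296, 150.6816))]
label_roll [(0.57, array([  -2., -113.,  248.]))]
rubber [(0.73, array([ 69., -34., 248.]))]
tray_staples [(0.87, array([ 50.,  16., 248.]))]
calculator [(0.87, array([-14., 108., 248.]))]
```

View pics/side9.png

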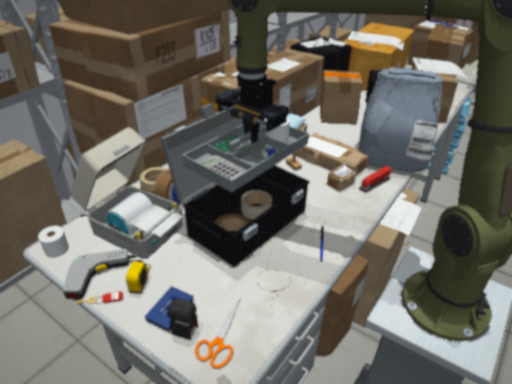

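View pics/wrist9.png

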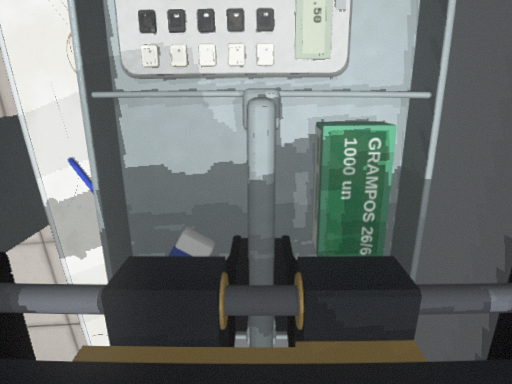

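View pics/scene9.png

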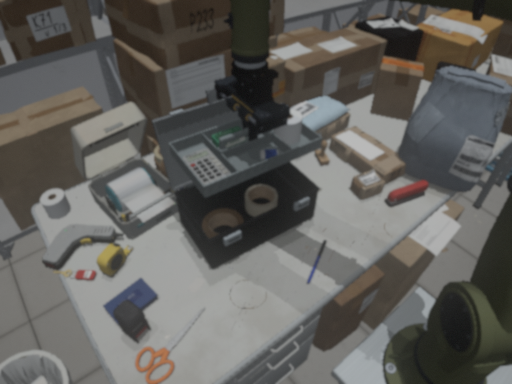

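The tray is held level about 12.4 cm above the rim with everything still in it. The lid is open and the tape rolls are exposed at (222,220) and (262,198) in the scene view. Hand in.

```bash
python3 -m pendant '[[5,[0,0,0],[0,0,0]],[5,[0,0,0],[0,0,0]],[5,[0,0,0],[0,0,0]],[5,[0,0,0],[0,0,0]]]' && python3 -c "
from cell import env
print(env.sign_off())"
```

```text
time_s: 21.48
tool_pos: [0.5898, 0.0319, 0.3005]
tool_rot: [-89.8, 90.0, -95.1]
force: [-0.4, 0.4, -6.9]
grip_width: 0.0114
the job is handed in; nothing more can be done
None
```

I opened the box and lifted the tray out. The arm is still holding the tray level above the box, and I handed the job in at 21.5 s.

- **Lid:** I swung it by its lip from about 0.1 rad to about 1.85 rad (estimated from the gripper path). It stayed open after I let go and shows open in the last pictures.
- **Tray:** I gripped the bar about 12 mm off centre, toward the label roll, with 45 N, then lifted straight up. The load was steady at about 7 N, and I saw no sign of wedging.
- **Final checks:** The tray's underside is at about 0.246 m, which is about 12.4 cm above the rim. The floor slope is about 0.1° both ways. The label roll, calculator, staples and rubber are still in the tray, and the tape rolls below are exposed. I touched nothing else on the table.
- **Disagreements:** In the last check the scene camera placed the rubber on the wrong side of the bar, and the wrist camera gave a low-confidence wrong point for the staples. The other views placed both correctly. One three-camera fix of the bar was off because it included a false detection, so I positioned the grasp from the wrist pictures instead.

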